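# Load the polisher and hold its lid over the hopper

### The job

Tip the scoop tray of castings into the polishing machine's open hopper so that all four end up inside, and stand the empty tray back down on the bench, upright and let go. Then lift the hopper's lid over the file racks and hold it level, centred and squared up with the hopper, about 15 mm above its rim and not touching it, so I can look the load over before it is closed: finish there, still holding the lid. Do not knock the file racks, and leave the other things on the bench where they are.

Things in the scene. Friction and masses are not known exactly. Their poses are not given: they have to be found in the camera images.
- tray: Level steel scoop tray, 120 g, with four castings; lid and tray may swap sides. Origin under its middle, z up. Floor 130 (x) x 80 mm, 4 mm thick; side walls 24 mm tall, 4 mm thick; back wall at x = 53 to 65 mm. NO front wall: open front edge at x = -65 mm, starts towards the robot (yaw up to 0.5). Castings lie 30 mm or more from the back wall; they slide out at 18 to 26 degrees nose down.
- tray_grip (a point): Point in the wooden grip plate that stands on the tray's back wall, 59 mm along the tray's x from its origin and 46 mm above its underside; axes as the tray's. The plate is 12 mm thick (x), 44 mm wide (y), its top 68 mm above the underside: pinch it from above, fingers closing along x; with the TCP at this point the fingertips stay above the castings.
- slug_a: Round cast blank, 22 mm across and 14 mm thick, about 30 g, smooth steel; one of the four castings that start in the tray; origin at its centre.
- slug_b: Round cast blank, 22 mm across and 14 mm thick, about 30 g, smooth steel; one of the four castings that start in the tray; origin at its centre.
- bar_a: Rectangular cast blank, 26 x 18 x 14 mm, about 30 g, smooth steel; one of the four castings that start in the tray; origin at its centre.
- bar_b: Rectangular cast blank, 26 x 18 x 14 mm, about 30 g, smooth steel; one of the four castings that start in the tray; origin at its centre.
- lid: Flat rectangular lid of the polisher, 190 mm (its x) x 150 mm (its y), plate 5 mm thick, 0.2 to 0.42 kg, lying on the bench with its handle up (yaw up to 0.5). Origin at the centre of its underside, z up. Either way round fits.
- lid_handle (a point): Middle of the lid's straight black bar handle, 38 mm above the lid's underside, over its centre; axes as the lid's. The bar runs along x: 90 mm long, 16 mm wide (y), 14 mm high, on two 14 mm posts at x = -36 and +36 mm; pinch it from above across its 16 mm width, at the middle.
- polisher: Vibratory polishing machine, fixed: grey base 190 x 150 mm carrying an open-topped rectangular steel hopper 170 mm (x) x 130 mm (y) outside, walls 5 mm, 69 mm deep inside, rim 110 mm above the bench. Origin under the centre of the base, z up; x is the hopper's long direction, pointing roughly away from the robot (yaw up to 0.3 rad).
- hopper_rim (a point): Centre of the hopper's mouth, at rim height (110 mm above the bench); axes as the polisher's.
- rack_left: Fixed wooden rack of hand files standing handles up, on the bench between the thing on the robot's left and the polisher; an obstacle 180 mm long (its x), 36 mm thick (its y), 155 mm tall to the handle tops; origin under its centre. Not to be knocked.
- rack_right: Fixed wooden rack of hand files standing handles up, on the bench between the thing on the robot's right and the polisher; an obstacle 180 mm long (its x), 36 mm thick (its y), 155 mm tall to the handle tops; origin under its centre. Not to be knocked.
- doming_block: Loose bystander: dark steel cube, 50 mm, with dimples in its top; origin under its centre. Leave it where it is.
- mandrel_stand: Loose bystander: steel cone on a round foot 60 mm wide, 130 mm tall; origin under its centre. Leave it where it is.
- jar: Loose bystander: glass jar with steel cap, 52 mm across, 70 mm tall; origin under its centre. Leave it where it is.
- hammer: Loose bystander: small hammer, 200 mm long, lying along its x. Leave it where it is.
- pliers: Loose bystander: pliers, about 115 mm long, lying flat along their x; origin at the pivot. Leave it where it is.
- ring_clamp: Loose bystander: small wooden ring clamp, 110 mm long, 29 mm tall, lying along its x. Leave it where it is.
- bracelet: Loose bystander: copper bangle lying flat, 64 mm across, 14 mm tall. Leave it where it is.

How it is judged:
By the outcome, as a careful person would: the job done as asked, in the order asked, and still so for the second after the job is handed in, while the arm keeps its last pose, push and grip.
It also fails if it takes over 72 s, if anything falls off the work surface, if the arm or the gripper's body presses on something with over 40 N, if the wrist force passes 120 N, or if a joint passes its speed limit or range.

### The arm

A 7-joint arm with a two-finger parallel gripper is mounted at the origin on the work surface. World frame = base frame: x ahead of the robot, y to its left, z up, the work surface at z = 0. Lengths are in m, angles in rad, forces in N, time in s.
With the tool pointing down it reaches from about 0.4 to 0.85 m from the base axis. Payload 4.5 kg.
Tool frame: the origin (TCP) lies between the finger pads, 19 mm behind the fingertips; this is the grasp point; z points along the fingers, y is the line along which they close (so a half turn about z gives the same grasp; the last joint's range is limited). The gripper opens to 85 mm and grips with 20 to 120 N. Pads are 22 mm wide; open, the fingers measure 114 mm over their backs; the gripper's body (76 mm by 85 mm) begins 54 mm behind the grasp point. The pads swing forward as they close: fully open they stand 13 mm farther back than shut.
Start: joints at [0.034, 0.689, -0.195, 1.565, 0.157, 0.902, -0.215], TCP at [0.625, 0, 0.25] pointing down, gripper open.
Joint ranges: [-3.01, 3.01], [-0.46, 2.08], [-1.47, 1.51], [0.13, 2.56], [-1, 4.14], [0.04, 2.09], [-2.66, 2.66]. Speed limits (rad/s): [2.57, 2.57, 3.14, 3.14, 3.14, 3.14, 3.14].

### API

Orientations are given as a 3x3 rotation matrix whose columns are the frame's x, y, z axes.
In Python, from bench import robot, imaging, sensors gives the robot as it stands (robot), with the cameras (imaging) and the readings (sensors).
- The arm moves only by the shell command python3 nudge.py 'ROWS' [OPENING] [FORCE]. ROWS is a JSON list of rows, 1 to 5 of them, each written [[dx, dy, dz], [rx, ry, rz]]: dx, dy, dz in m, then a rotation vector rx, ry, rz in rad; each row shifts and turns the commanded pose from where the row before left it, along the tool's axes as they then stand; what a row does not reach is not made up. A row lasts 1/12 s, in which the tool goes at most 0.0417 m and 0.125 rad, less where a joint would pass 70% of its speed; a pose out of reach is approached as far as the arm can. OPENING is the finger opening in m, set as the command begins (- or left out keeps the last). The fingers move at their own pace and stop on an object; FORCE is the grip in N (left out, the last holds). Time passes only in rows, so rows that do not move let the fingers close. It prints the time, the measured TCP pose, the force, the opening and the grip force at its end. Input that does not fit is refused with a message, and nothing moves.
- sensors.read_state(): the state, without advancing time (a new reading comes with each control period).
- imaging.capture(name): name is "scene" or "side" or "wrist"; returns a dict with "img" (384x512x3 uint8, blue, green, red), "mtx" (3x3 intrinsics, pixels), "R" (3x3) and "t" (3): a world point X has camera coordinates R X + t. Camera axes: x right, y down, z forward; pixel columns grow to the right and rows downward; lengths in m; the calibration is good to about 2 mm. A picture is of the moment at which its call begins. There is no depth.
- robot.hand_in(): hands the job in; it is judged then, once.
The state is a dict: "time_s": time; "q": joint angles; "qd": joint speeds; "joint_efforts": joint torques, N m; "ee_pos": TCP position; "orientation": TCP orientation; "contact_force": force on the tool from outside, world axes, zero at the start; "ft_torque": the same for the moment, N m; "width": finger opening in m; "grip_force": force on a finger pad.
Only numpy, scipy, OpenCV 4.12 (cv2) and the standard library are available. Lean on these libraries where they do the work, as an engineer would, in place of code of your own. Each camera call takes 0.05 s, during which the arm holds its last target. There are 200 camera calls.

## Working session

There is one attempt and no reset: what is moved stays moved. The work goes in short steps, Python scripts to look and compute and a shell command to move; the robot and the scene stay as the last step left them, time stands still between calls to the robot, and variables do not carry over. Pictures are saved under pics/ and viewed, at most 10 in all, crops included, and the job is handed in when it is done.

```bash
ls; mkdir -p pics; cat > h.py <<'E'
import numpy as np, cv2, pickle
from bench import robot, imaging, sensors
def cap(n,save=None):
    c=imaging.capture(n); c={k:np.array(v) for k,v in c.items()}
    if save: cv2.imwrite('pics/'+save+'.png',c['img']); pickle.dump(c,open('pics/'+save+'.pkl','wb'))
    return c
def load(s): return pickle.load(open('pics/'+s+'.pkl','rb'))
def ray(c,uv):
    d=c['R'].T@np.linalg.inv(c['mtx'])@np.array([uv[0],uv[1],1.]); return -c['R'].T@c['t'],d
def onz(c,uv,z):
    o,d=ray(c,uv); return o+d*(z-o[2])/d[2]
def tri(c1,u1,c2,u2):
    o1,d1=ray(c1,u1);o2,d2=ray(c2,u2)
    s=np.linalg.lstsq(np.c_[d1,-d2],o2-o1,rcond=None)[0]
    p,q=o1+d1*s[0],o2+d2*s[1]; return (p+q)/2,np.linalg.norm(p-q)
def proj(c,X):
    p=c['mtx']@(c['R']@np.array(X)+c['t']); return p[:2]/p[2]
E
python3 - <<'E'
from h import *
np.set_printoptions(precision=3,suppress=True)
for n in ['scene','side','wrist']:
    c=cap(n,n+'0'); print(n,-c['R'].T@c['t'],c['R'][2])
cv2.imwrite('pics/sw.png',cv2.resize(np.hstack([load('side0')['img'],load('wrist0')['img']]),(800,300)))
cv2.imwrite('pics/sceneb.png',cv2.resize(load('scene0')['img'],(800,600)))
print(sensors.read_state())
E
```

```text
bench.py
nudge.py
pics
scene [1.068 0.611 1.051] [-0.429 -0.496 -0.755]
side [-0.051 -0.694  0.701] [ 0.529  0.646 -0.55 ]
wrist [0.624 0.078 0.374] [-0.003 -0.303 -0.953]
{'time_s': 0.15, 'q': array([ 0.034,  0.69 , -0.195,  1.566,  0.157,  0.902, -0.215]), 'qd': array([-0.001, -0.   , -0.   , -0.004,  0.   , -0.001,  0.001]), 'joint_efforts': array([ -0.001, -53.994,  -1.268, -15.872,   0.009,   0.006,   0.   ]), 'ee_pos': array([ 0.625, -0.   ,  0.249]), 'orientation': array([[-0.   ,  1.   , -0.001],
       [ 1.   ,  0.   , -0.   ],
       [-0.   , -0.001, -1.   ]]), 'contact_force': array([-0.442,  0.239, -0.24 ]), 'ft_torque': array([-0.024, -0.019,  0.091]), 'grip_force': 0.0, 'width': 0.08588528140499431}
```

View pics/sceneb.png

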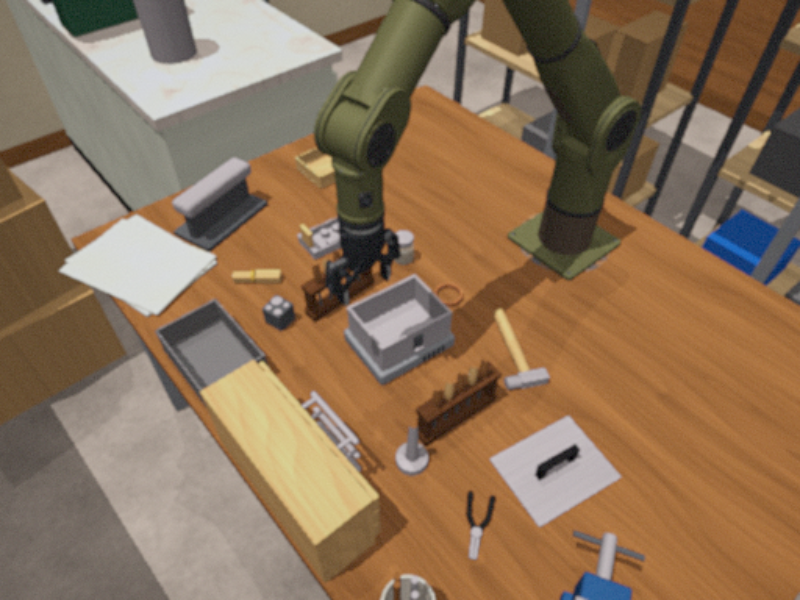

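View pics/sw.png

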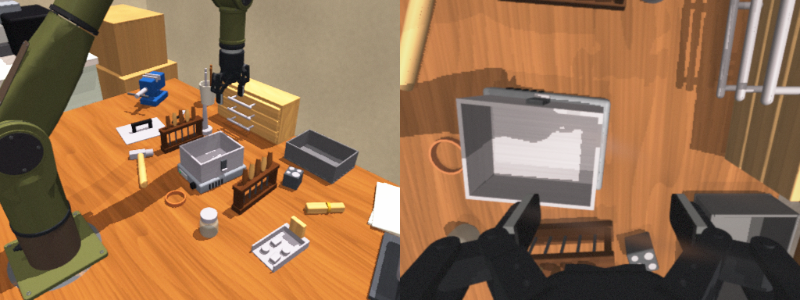

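The scene view shows the polisher at about (400,330), the lid on the robot's left at (555,470) and the tray on the right at (325,238), partly hidden by the gripper. The side view shows the tray at (280,248) with its grip plate at the far end. I'll get rough positions next.

```bash
python3 - <<'E'
from h import *
np.set_printoptions(precision=3,suppress=True)
S=load('scene0');D=load('side0');W=load('wrist0')
f=0.64; g=512/400
print('lid c',onz(S,(557*f,470*f),0.0),'handle tri',tri(S,(558*f,461*f),D,(142*g,126*g)))
for p in [(491,464),(567,418),(620,474),(544,521)]: print('lid corner',onz(S,(p[0]*f,p[1]*f),0.005))
print('tray grip tri top?',onz(D,(299*g,221*g),0.068), 'tray corners side', [onz(D,(a*g,b*g),0.024) for a,b in [(253,244),(280,262),(309,238),(285,226)]])
print('hopper rim scene',[onz(S,(a*f,b*f),0.11) for a,b in [(346,320),(410,278),(452,318),(388,364)]])
print('hopper rim wrist',[onz(W,((a-400)*g,b*g),0.11) for a,b in [(457,98),(609,100),(594,209),(467,198)]])
print('rackL top',[onz(S,(a*f,b*f),0.1) for a,b in [(418,405),(498,368)]],'mandrel',onz(S,(412*f,460*f),0),'pliers',onz(S,(478*f,530*f),0))
print('rackR',[onz(D,(a*g,b*g),0.155) for a,b in [(242,170),(268,155)]],'jar',onz(D,(209*g,235*g),0),'hammer',onz(S,(525*f,378*f),0),'block',onz(D,(292*g,185*g),0),'clamp',onz(S,(257*f,276*f),0))
E
```

```text
lid c [0.498 0.403 0.   ] handle tri (array([0.498, 0.396, 0.023]), np.float64(0.004992269550174614))
lid corner [0.586 0.318 0.005]
lid corner [0.4   0.345 0.005]
lid corner [0.418 0.484 0.005]
lid corner [0.593 0.453 0.005]
tray grip tri top? [ 0.515 -0.384  0.068] tray corners side [array([ 0.398, -0.334,  0.024]), array([ 0.408, -0.415,  0.024]), array([ 0.524, -0.416,  0.024]), array([ 0.51 , -0.349,  0.024])]
hopper rim scene [array([ 0.631, -0.059,  0.11 ]), array([ 0.456, -0.066,  0.11 ]), array([0.464, 0.072, 0.11 ]), array([0.636, 0.078, 0.11 ])]
hopper rim wrist [array([0.453, 0.06 , 0.11 ]), array([0.628, 0.058, 0.11 ]), array([ 0.609, -0.086,  0.11 ]), array([ 0.44 , -0.069,  0.11 ])]
rackL top [array([0.647, 0.178, 0.1  ]), array([0.476, 0.213, 0.1  ])] mandrel [0.691 0.216 0.   ] pliers [0.691 0.389 0.   ]
rackR [array([ 0.474, -0.211,  0.155]), array([ 0.582, -0.21 ,  0.155])] jar [ 0.345 -0.221  0.   ] hammer [0.39  0.225 0.   ] block [ 0.689 -0.238  0.   ] clamp [ 0.66  -0.382  0.   ]
```

```bash
cap(){ python3 -c "
from h import *
cap('wrist','$1')"; }
python3 nudge.py '[[[0.015, -0.03, -0.02], [0, 0, 0]], [[0.015, -0.03, -0.02], [0, 0, 0]], [[0.015, -0.03, -0.02], [0, 0, 0]], [[0, 0, 0], [0, 0, 0]], [[0, 0, 0], [0, 0, 0]]]'; cap w1
python3 nudge.py '[[[-0.04, -0.01, 0], [0, 0, 0]], [[-0.04, -0.01, 0], [0, 0, 0]], [[-0.04, -0.01, 0], [0, 0, 0]], [[-0.04, -0.01, 0], [0, 0, 0]], [[-0.04, -0.01, 0], [0, 0, 0]]]'
python3 nudge.py '[[[-0.04, -0.01, 0], [0, 0, 0]], [[-0.04, 0, 0], [0, 0, 0]], [[0, 0, 0], [0, 0, 0]], [[0, 0, 0], [0, 0, 0]]]' ; cap w2
python3 nudge.py '[[[-0.03, 0.02, 0], [0, 0, 0]], [[-0.03, 0.02, 0], [0, 0, 0]], [[0, 0, 0], [0, 0, 0]], [[0, 0, 0], [0, 0, 0]]]' ; cap w3
python3 -c "
from h import *
cv2.imwrite('pics/w123.png',cv2.resize(np.vstack([np.hstack([load('w1')['img'],load('scene0')['img']]),np.hstack([load('w2')['img'],load('w3')['img']])]),(800,600)))"
```

```text
time_s: 0.57
ee_pos: [0.5345, 0.0462, 0.3113]
orientation: [[-0.003, 1.0, 0.002], [1.0, 0.003, 0.0], [0.0, 0.002, -1.0]]
contact_force: [-0.1, -1.1, 0.4]
width: 0.0852
grip_force: 0.0
time_s: 1.03
ee_pos: [0.4846, -0.1582, 0.3089]
orientation: [[0.002, 1.0, -0.001], [1.0, -0.002, -0.0], [-0.0, -0.001, -1.0]]
contact_force: [1.1, -0.5, -0.9]
width: 0.0853
grip_force: 0.0
time_s: 1.37
ee_pos: [0.4742, -0.2394, 0.3086]
orientation: [[0.008, 1.0, -0.002], [1.0, -0.008, -0.001], [-0.001, -0.002, -1.0]]
contact_force: [0.2, 0.9, 0.1]
width: 0.0853
grip_force: 0.0
time_s: 1.75
ee_pos: [0.5161, -0.295, 0.3088]
orientation: [[0.0, 1.0, -0.0], [1.0, -0.0, 0.001], [0.001, -0.0, -1.0]]
contact_force: [-0.8, 1.4, -0.1]
width: 0.0854
grip_force: 0.0
```

View pics/w123.png

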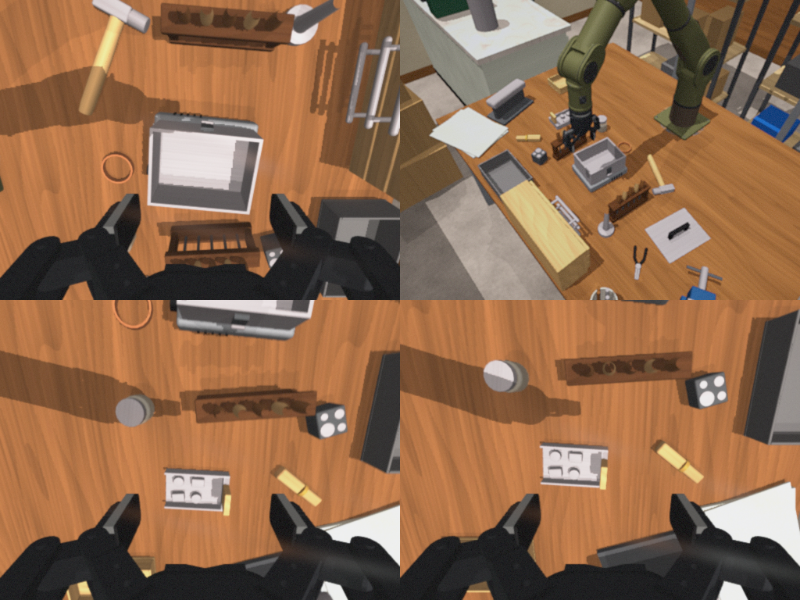

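The top-left view shows the hopper rim, centred near (205,165) in its 400-wide panel. The bottom panels show the tray at (197,490) and (573,465), with its yellow grip plate on the +x side. Next I'll segment the hopper and tray.

```bash
cat > m.py <<'E'
from h import *
np.set_printoptions(precision=4,suppress=True)
def blob(c,lo,hi,roi,close=3):
    x0,y0,x1,y1=roi
    m=cv2.inRange(cv2.cvtColor(c['img'],cv2.COLOR_BGR2HSV),np.array(lo),np.array(hi)); k=np.zeros_like(m); k[y0:y1,x0:x1]=m[y0:y1,x0:x1]
    if close: k=cv2.morphologyEx(k,cv2.MORPH_CLOSE,np.ones((close,close)))
    n,l,s,ce=cv2.connectedComponentsWithStats(k); i=1+np.argmax(s[1:,4]); return (l==i).astype(np.uint8),s[i],ce[i]
def rect(k):
    ct=max(cv2.findContours(k,cv2.RETR_EXTERNAL,cv2.CHAIN_APPROX_NONE)[0],key=cv2.contourArea)
    h=cv2.convexHull(ct); return ct,h
E
python3 - <<'E'
from m import *
out=[]
for n,roi in [('w2',(200,205,310,285)),('w3',(170,170,270,260))]:
    c=load(n)
    k,s,ce=blob(c,(20,100,80),(35,255,255),roi); print(n,'plate',s,ce)
    k2,s2,_=blob(c,(0,0,0),(179,90,255),roi); print('tray',s2)
    ct,h=rect(k2)
    X=np.array([onz(c,p[0],0.024)[:2] for p in h],dtype=np.float32); print('rect@24mm',cv2.minAreaRect(X))
    print('plate top @68',cv2.minAreaRect(np.array([onz(c,p[0],0.068)[:2] for p in rect(k)[1]],dtype=np.float32)))
    x,y=roi[:2]; out.append(cv2.resize(c['img'][y:roi[3],x:roi[2]],(400,300)))
c=load('w1'); im=c['img'][130:290,170:350]; out.append(cv2.resize(im,(400,300)))
k,s,ce=blob(c,(0,0,190),(179,40,255),(180,140,345,280),0); print('rim',s)
out.append(cv2.resize(k[130:290,170:350]*255,(400,300))[:,:,None].repeat(3,2))
cv2.imwrite('pics/crop.png',np.vstack([np.hstack(out[:2]),np.hstack(out[2:])]))
E
```

```text
w2 plate [286 260   8  16  34] [288.9706 270.1176]
tray [ 210  216   85   55 3941]
rect@24mm ((0.4541761875152588, -0.37221869826316833), (0.09071895480155945, 0.1307225525379181), 86.1458511352539)
plate top @68 ((0.5120061039924622, -0.3887248635292053), (0.024879498407244682, 0.010238495655357838), 86.78856658935547)
w3 plate [256 231   8  11  48] [259.0208 237.8542]
tray [ 179  183   88   58 4220]
rect@24mm ((0.45361199975013733, -0.3739728033542633), (0.08799011260271072, 0.1302744299173355), 86.02079772949219)
plate top @68 ((0.5112587809562683, -0.3929479122161865), (0.015430799685418606, 0.009861267171800137), 89.58956146240234)
rim [ 189  167  148  107 7524]
```

View pics/crop.png

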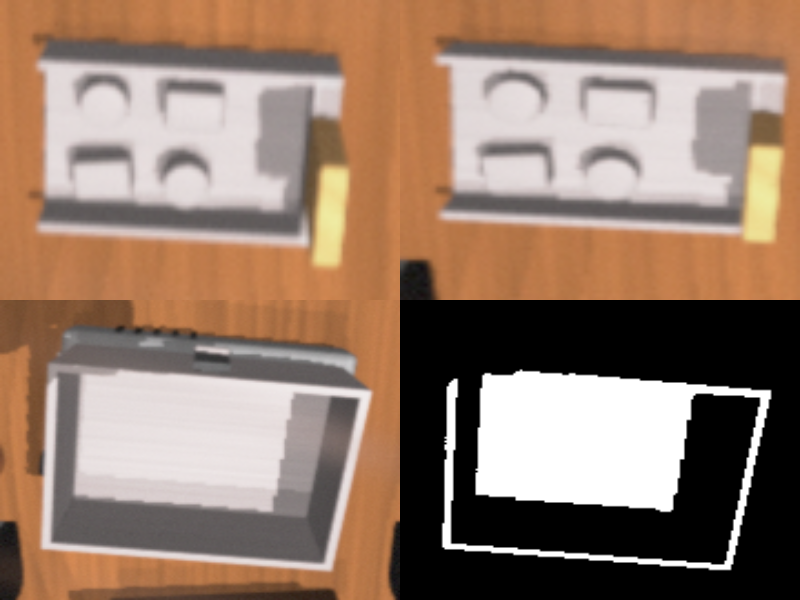

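```bash
python3 - <<'E'
from m import *
a=load('w2');b=load('w3');c=load('w1')
P2=[(318,165),(350,167),(342,265),(313,266),(38,62),(342,72),(38,230),(307,243)]
P3=[(753,146),(783,146),(775,242),(744,241),(437,60),(785,72),(441,218),(742,234)]
for p,q in zip(P2,P3):
    u=(200+p[0]/3.636-.5,205+p[1]/3.75-.5); v=(170+(q[0]-400)/4-.5,170+q[1]/3.3333-.5)
    print(tri(a,u,b,v), onz(a,u,.068 if p[0]>=313 and p[1]>100 else .024)[:2],onz(b,v,.068 if p[0]>=313 and p[1]>100 else .024)[:2])
R=[(50,366),(370,391),(331,570),(43,548)]
U=[(170+p[0]/2.2222-.5,130+(p[1]-300)/1.875-.5) for p in R]
X=np.array([onz(c,u,.11) for u in U]);print(X,X.mean(0),np.linalg.norm(np.diff(X,axis=0),axis=1))
# scene view check: project rim corners
S=load('scene0');W=load('wrist0');D=load('side0')
print('scene px800',[proj(S,x)/.64 for x in X]); print('w0',[proj(W,x)/1.28+[400,0] for x in X]); print('side',[proj(D,x)/1.28 for x in X])
E
```

```text
(array([ 0.5085, -0.3634,  0.0565]), np.float64(0.0006654816271340189)) [ 0.5072 -0.3575] [ 0.509  -0.3588]
(array([ 0.5195, -0.3583,  0.0686]), np.float64(0.0006124296491502403)) [ 0.5198 -0.3584] [ 0.5192 -0.3588]
(array([ 0.5171, -0.4015,  0.0686]), np.float64(0.001486927176589018)) [ 0.5177 -0.4013] [ 0.5165 -0.4023]
(array([ 0.5057, -0.4013,  0.0688]), np.float64(0.0004197068701779068)) [ 0.506  -0.4017] [ 0.5056 -0.4019]
(array([ 0.3894, -0.336 ,  0.0178]), np.float64(0.0014233699688058423)) [ 0.3912 -0.3328] [ 0.3907 -0.3347]
(array([ 0.521 , -0.3422,  0.0161]), np.float64(0.0014282277268348332)) [ 0.5206 -0.3383] [ 0.5203 -0.3403]
(array([ 0.3862, -0.4111,  0.0255]), np.float64(0.0007661643424145028)) [ 0.3862 -0.4117] [ 0.3854 -0.4121]
(array([ 0.505 , -0.415 ,  0.0324]), np.float64(0.003242184647912645)) [ 0.5069 -0.419 ] [ 0.5036 -0.4204]
[[ 0.4528  0.0576  0.11  ]
 [ 0.6206  0.0421  0.11  ]
 [ 0.608  -0.0866  0.11  ]
 [ 0.4396 -0.0695  0.11  ]] [ 0.5303 -0.0141  0.11  ] [0.1685 0.1293 0.1692]
scene px800 [array([451.1432, 310.949 ]), array([382.1041, 348.2683]), array([347.11  , 306.5516]), array([414.8927, 273.5266])]
w0 [array([457.2135, 100.1102]), array([602.4704, 113.6325]), array([593.4179, 209.5882]), array([466.4538, 198.1469])]
side [array([178.9418, 145.9515]), array([219.7688, 130.6317]), array([243.2344, 147.012 ]), array([200.0963, 164.8624])]
```

```bash
python3 - <<'E'
from m import *
S=load('scene0');D=load('side0');W=load('wrist0')
a=cv2.resize(S['img'][165:255,210:300],(400,400),interpolation=cv2.INTER_CUBIC)
b=cv2.resize(D['img'][160:260,220:320],(400,400),interpolation=cv2.INTER_CUBIC)
cv2.imwrite('pics/hop.png',np.hstack([a,b]))
E
```

```text
(no output)
```

View pics/hop.png

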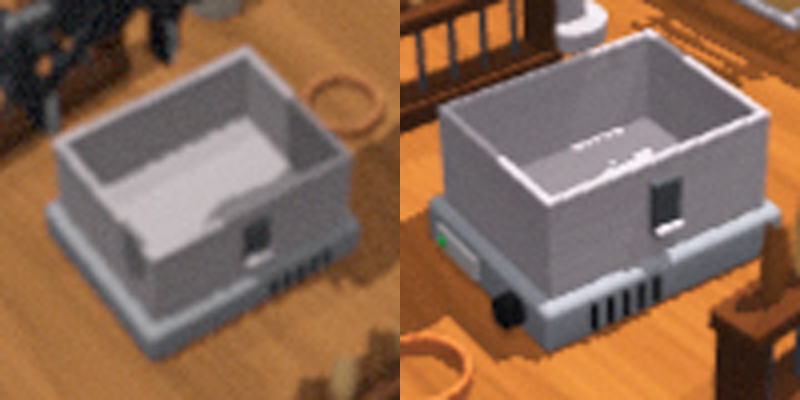

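The left crop shows the rim corners at (248,48), (352,155), (147,262) and (57,140). The right crop shows them at (440,112), (652,33), (770,118) and (550,200). I'll triangulate across these views.

```bash
python3 - <<'E'
from m import *
S=load('scene0');D=load('side0');c=load('w1');W=load('wrist0')
U1=[(170+p[0]/2.2222-.5,130+(p[1]-300)/1.875-.5) for p in [(50,366),(370,391),(331,570),(43,548)]] # x-y+, x+y+, x+y-, x-y-
US=[(210+p[0]/4.444-.5,165+p[1]/4.444-.5) for p in [(352,155),(147,262),(57,140),(248,48)]]
UD=[(220+p[0]/4-.5,160+p[1]/4-.5) for p in [(40,112),(252,33),(370,118),(150,200)]]
UW=[((p[0]-400)*1.28,p[1]*1.28) for p in [(457,98),(609,100),(594,209),(467,198)]]
for n,A,UA,B,UB in [('SD',S,US,D,UD),('1S',c,U1,S,US),('1D',c,U1,D,UD),('1W',c,U1,W,UW)]:
    X=np.array([np.r_[tri(A,u,B,v)] if 0 else np.append(*tri(A,u,B,v)) for u,v in zip(UA,UB)]); 
    d=X[1]+X[2]-X[0]-X[3]; print(n,X,X.mean(0),'yaw',np.arctan2(d[1],d[0]))
E
```

```text
SD [[ 0.4531  0.0572  0.108   0.0011]
 [ 0.6246  0.0395  0.1079  0.0026]
 [ 0.6071 -0.0886  0.1087  0.0019]
 [ 0.4428 -0.068   0.1121  0.0012]] [ 0.5319 -0.015   0.1092  0.0017] yaw -0.11368114650005202
1S [[ 0.4521  0.057   0.1072  0.    ]
 [ 0.6233  0.0386  0.1042  0.0042]
 [ 0.6077 -0.0859  0.1113  0.0001]
 [ 0.4386 -0.0716  0.1065  0.0001]] [ 0.5304 -0.0155  0.1073  0.0011] yaw -0.09583764283122706
1D [[ 0.4529  0.0569  0.1082  0.0012]
 [ 0.6224  0.0408  0.1076  0.0025]
 [ 0.6087 -0.0882  0.1078  0.0004]
 [ 0.4415 -0.0686  0.1129  0.0026]] [ 0.5314 -0.0148  0.1091  0.0017] yaw -0.10577519208997314
1W [[ 0.4537  0.0591  0.1118  0.0022]
 [ 0.6232  0.0512  0.1181  0.0171]
 [ 0.6086 -0.0879  0.1073  0.0008]
 [ 0.4392 -0.0704  0.1083  0.0002]] [ 0.5312 -0.012   0.1114  0.0051] yaw -0.07466915133090953
```

```bash
python3 nudge.py '[[[-0.04, -0.003, 0], [0, 0, 0]], [[-0.04, 0, 0], [0, 0, 0]], [[-0.005, 0, 0], [0, 0, 0.055]], [[0, 0, 0.04], [0, 0, 0]], [[0, 0, 0.04], [0, 0, 0]]]' 0.05 60
python3 nudge.py '[[[0, 0, 0.04], [0, 0, 0]], [[0, 0, 0.04], [0, 0, 0]], [[0, 0, 0.02], [0, 0, 0]], [[0, 0, 0], [0, 0, 0]], [[0, 0, 0], [0, 0, 0]]]'
python3 -c "
from h import *
cap('wrist','w4');cap('side','s4');cap('scene','c4')"
```

```text
time_s: 2.22
ee_pos: [0.5139, -0.3798, 0.2314]
orientation: [[0.055, 0.998, 0.006], [0.999, -0.055, -0.003], [-0.002, 0.006, -1.0]]
contact_force: [1.1, 0.3, -0.7]
width: 0.0497
grip_force: 0.0
time_s: 2.63
ee_pos: [0.5121, -0.3778, 0.1296]
orientation: [[0.053, 0.999, -0.002], [0.999, -0.053, 0.002], [0.002, -0.002, -1.0]]
contact_force: [0.6, 0.1, 0.6]
width: 0.05
grip_force: 0.0
```

```bash
python3 nudge.py '[[[-0.002, 0.001, 0.03], [0, 0, 0]], [[0, 0, 0.03], [0, 0, 0]], [[0, 0, 0.0235], [0, 0, 0]], [[0, 0, 0], [0, 0, 0]], [[0, 0, 0], [0, 0, 0]]]'
python3 nudge.py '[[[0, 0, 0], [0, 0, 0]], [[0, 0, 0], [0, 0, 0]], [[0, 0, 0], [0, 0, 0]], [[0, 0, 0], [0, 0, 0]], [[0, 0, 0], [0, 0, 0]]]' 0.0 80
python3 nudge.py '[[[0, 0, -0.005], [0, 0, 0]], [[0, 0, -0.01], [0, 0, 0]], [[0, 0, -0.01], [0, 0, 0]], [[0, 0, 0], [0, 0, 0]], [[0, 0, 0], [0, 0, 0]]]'
python3 -c "
from h import *
a=cap('wrist','w5');b=cap('side','s5')
cv2.imwrite('pics/lift.png',np.hstack([cv2.resize(b['img'][230:360,290:440],(400,347)),cv2.resize(a['img'],(400,347))]))"
```

```text
time_s: 3.2
ee_pos: [0.5133, -0.382, 0.0474]
orientation: [[0.055, 0.998, 0.0], [0.998, -0.055, -0.0], [-0.0, 0.001, -1.0]]
contact_force: [0.7, -0.6, 0.4]
width: 0.05
grip_force: 0.0
time_s: 3.62
ee_pos: [0.5141, -0.3828, 0.0487]
orientation: [[0.055, 0.998, 0.003], [0.998, -0.055, -0.002], [-0.002, 0.003, -1.0]]
contact_force: [0.6, 1.0, 7.7]
width: 0.0111
grip_force: 78.9
time_s: 4.03
ee_pos: [0.5135, -0.3825, 0.0726]
orientation: [[0.055, 0.998, 0.002], [0.998, -0.055, -0.001], [-0.001, 0.002, -1.0]]
contact_force: [0.4, 0.5, -2.5]
width: 0.011
grip_force: 77.9
```

View pics/lift.png

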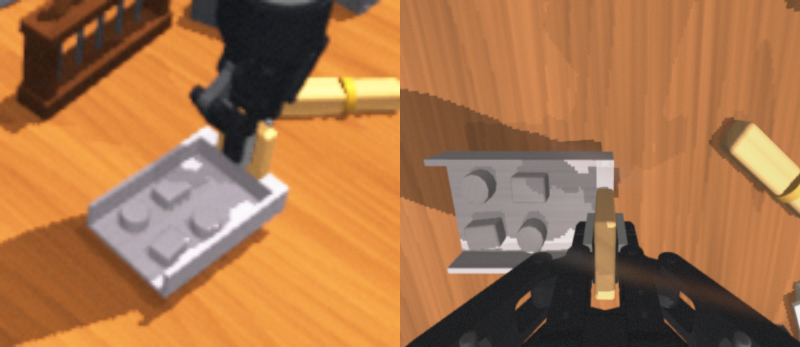

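The tray is held, and the −2.5 N reading matches the tray plus all four castings. I'll lift it and carry it over the rack, slightly nose up.

```bash
python3 nudge.py '[[[0, 0, -0.01], [0, 0, 0]], [[0, 0, -0.02], [0, 0, 0]], [[0, 0, -0.03], [0, 0, 0]], [[0, 0, -0.04], [0, 0, 0]], [[0, 0, -0.04], [0.02, 0, 0]]]'
python3 nudge.py '[[[0, 0, -0.03], [0.02, 0, 0]], [[0, 0, -0.02], [0.02, 0, 0]], [[0, 0, -0.01], [0.02, 0, 0]], [[0, 0, 0], [0, 0, 0]], [[0.008, 0.003, 0], [0, 0, 0]]]' 
python3 nudge.py '[[[0.016, 0.006, 0], [0, 0, 0]], [[0.024, 0.009, 0], [0, 0, 0]], [[0.0295, 0.011, 0], [0, 0, 0]], [[0.0295, 0.011, 0], [0, 0, 0]], [[0.0295, 0.011, 0], [0, 0, 0]]]'
python3 nudge.py '[[[0.0295, 0.011, 0], [0, 0, 0]], [[0.0295, 0.011, 0], [0, 0, 0]], [[0.0295, 0.011, 0], [0, 0, 0]], [[0.0295, 0.011, 0], [0, 0, 0]], [[0.0295, 0.011, 0], [0, 0, 0]]]'
python3 nudge.py '[[[0.0295, 0.011, 0], [0, 0, 0]], [[0.024, 0.009, 0], [0, 0, 0]], [[0.016, 0.006, 0], [0, 0, 0]], [[0.008, 0.003, 0], [0, 0, 0]], [[0, 0, 0], [0, 0, 0.045]]]'
python3 -c "
from h import *
b=cap('side','s6');a=cap('scene','c6');w=cap('wrist','w6')
cv2.imwrite('pics/over.png',np.hstack([cv2.resize(b['img'][100:260,210:400],(400,337)),cv2.resize(w['img'],(400,337))]))"
```

```text
time_s: 4.55
ee_pos: [0.5109, -0.3817, 0.2124]
orientation: [[0.056, 0.998, -0.023], [0.998, -0.056, 0.003], [0.002, -0.024, -1.0]]
contact_force: [0.8, -0.4, -1.5]
width: 0.0109
grip_force: 78.2
time_s: 4.97
ee_pos: [0.5172, -0.3761, 0.2713]
orientation: [[0.058, 0.995, -0.08], [0.998, -0.058, 0.002], [-0.002, -0.08, -0.997]]
contact_force: [-0.3, -0.6, -2.2]
width: 0.0114
grip_force: 78.2
time_s: 5.38
ee_pos: [0.5723, -0.2464, 0.2655]
orientation: [[0.055, 0.995, -0.083], [0.998, -0.055, 0.006], [0.002, -0.083, -0.997]]
contact_force: [-0.0, 0.7, -2.3]
width: 0.0112
grip_force: 78.2
time_s: 5.8
ee_pos: [0.635, -0.1023, 0.2611]
orientation: [[0.055, 0.995, -0.083], [0.999, -0.054, 0.005], [0.0, -0.083, -0.997]]
contact_force: [0.2, 0.7, -2.8]
width: 0.0109
grip_force: 78.2
time_s: 6.22
ee_pos: [0.6689, -0.026, 0.2593]
orientation: [[0.097, 0.992, -0.082], [0.995, -0.097, 0.006], [-0.002, -0.082, -0.997]]
contact_force: [-0.4, 1.0, -2.4]
width: 0.0111
grip_force: 78.2
```

View pics/over.png

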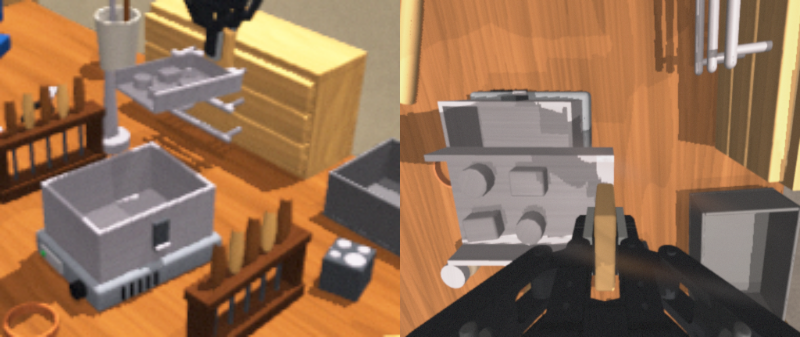

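```bash
python3 nudge.py '[[[-0.002, 0, 0], [-0.04, 0, 0]], [[0, 0, 0.02], [-0.04, 0, 0]], [[0, 0, 0.03], [0, 0, 0]], [[0, 0, 0.02], [0, 0, 0]], [[0, 0, 0.012], [0, 0, 0]]]'
python3 nudge.py '[[[0, 0, 0], [0, 0, 0]], [[0, -0.0023, -0.0062], [-0.05, 0, 0]], [[0, -0.0023, -0.0062], [-0.05, 0, 0]], [[0, -0.0023, -0.0062], [-0.05, 0, 0]], [[0, -0.0023, -0.0062], [-0.05, 0, 0]]]'
python3 nudge.py '[[[0, -0.0023, -0.0062], [-0.05, 0, 0]], [[0, -0.0023, -0.0062], [-0.05, 0, 0]], [[0, -0.0023, -0.0062], [-0.05, 0, 0]], [[0, -0.0023, -0.0062], [-0.05, 0, 0]], [[0, -0.0023, -0.0062], [-0.05, 0, 0]]]'
python3 nudge.py '[[[0, -0.0023, -0.0062], [-0.05, 0, 0]], [[0, -0.0023, -0.0062], [-0.05, 0, 0]], [[0, -0.0023, -0.0062], [-0.05, 0, 0]], [[0, -0.0023, -0.0062], [-0.05, 0, 0]], [[0, -0.0023, -0.0062], [-0.05, 0, 0]]]'
python3 nudge.py '[[[0, 0, 0], [0, 0, 0]], [[0, 0, 0], [0, 0, 0]], [[0, 0, 0], [0, 0, 0]], [[0, 0, 0], [0, 0, 0]], [[0, 0, 0], [0, 0, 0]]]'
python3 -c "
from h import *
b=cap('side','s7');a=cap('scene','c7');w=cap('wrist','w7')
cv2.imwrite('pics/pour.png',np.hstack([cv2.resize(b['img'][130:260,210:340],(260,260)),cv2.resize(w['img'],(280,260)),cv2.resize(a['img'][140:260,200:320],(260,260))]))"
```

```text
time_s: 6.78
ee_pos: [0.6658, -0.0329, 0.1761]
orientation: [[0.101, 0.995, -0.005], [0.995, -0.101, -0.005], [-0.005, -0.005, -1.0]]
contact_force: [-0.1, -0.2, -3.0]
width: 0.0112
grip_force: 78.2
time_s: 7.2
ee_pos: [0.6582, -0.0304, 0.2048]
orientation: [[0.1, 0.974, 0.203], [0.995, -0.098, -0.024], [-0.003, 0.204, -0.979]]
contact_force: [0.0, -0.8, -2.7]
width: 0.011
grip_force: 78.3
time_s: 7.62
ee_pos: [0.6379, -0.0282, 0.2312]
orientation: [[0.1, 0.894, 0.437], [0.995, -0.089, -0.047], [-0.003, 0.44, -0.898]]
contact_force: [-0.6, 0.2, -2.2]
width: 0.011
grip_force: 78.5
time_s: 8.03
ee_pos: [0.6262, -0.0342, 0.2347]
orientation: [[0.111, 0.885, 0.452], [0.993, -0.087, -0.074], [-0.026, 0.458, -0.889]]
contact_force: [-0.2, -0.9, -2.4]
width: 0.0114
grip_force: 78.6
time_s: 8.45
ee_pos: [0.6252, -0.0335, 0.2327]
orientation: [[0.11, 0.887, 0.449], [0.994, -0.087, -0.072], [-0.025, 0.454, -0.891]]
contact_force: [-0.0, 0.3, -1.0]
width: 0.0109
grip_force: 78.6
```

View pics/pour.png

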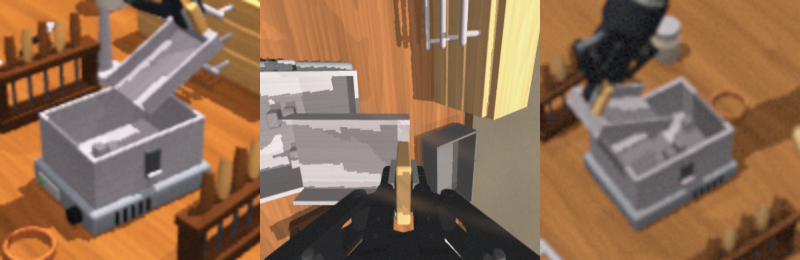

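The wrist force is down to −1.0 N, about the tray alone, and the tray looks empty. The castings show inside the hopper near (100,148) in the side crop. I'll level the tray, raise it and check.

```bash
python3 nudge.py '[[[0, 0, -0.01], [0.1, 0, 0]], [[0, 0, -0.02], [0.1, 0, 0]], [[0, 0, -0.02], [0.1, 0, 0]], [[0, 0, -0.02], [0.1, 0, 0]], [[0, 0, -0.01], [0.07, 0, 0]]]'
python3 nudge.py '[[[-0.02, 0, 0], [0, 0, 0]], [[-0.03, 0, 0], [0, 0, 0]], [[-0.03, 0, 0], [0, 0, 0]], [[-0.03, 0, 0], [0, 0, 0]], [[-0.03, 0, 0], [0, 0, 0]]]'
cat > goal.py <<'E'
import sys
from m import *
from scipy.spatial.transform import Rotation as Ro
# usage: goal.py x y z yaw : tool-frame move; tool pointing down, tool y at world angle yaw
x,y,z,yaw=map(float,sys.argv[1:5]); s=sensors.read_state(); R=np.array(s['orientation'])
Y=np.array([np.cos(yaw),np.sin(yaw),0]); Z=np.array([0,0,-1.]); G=np.c_[np.cross(Y,Z),Y,Z]
print('d',R.T@(np.array([x,y,z])-s['ee_pos']),'rot',Ro.from_matrix(R.T@G).as_rotvec(),'t',s['time_s'])
E
python3 goal.py 0.5135 -0.3825 0.27 -0.055
python3 -c "
from h import *
a=cap('scene','c8');w=cap('wrist','w8')
cv2.imwrite('pics/in.png',np.hstack([cv2.resize(w['img'],(400,300)),cv2.resize(a['img'][150:260,200:310],(300,300))]))"
```

```text
time_s: 9.02
ee_pos: [0.6114, -0.0338, 0.2876]
orientation: [[0.122, 0.985, 0.122], [0.992, -0.116, -0.055], [-0.04, 0.128, -0.991]]
contact_force: [1.6, -0.5, -1.8]
width: 0.0108
grip_force: 78.5
time_s: 9.43
ee_pos: [0.5935, -0.1745, 0.291]
orientation: [[0.122, 0.985, 0.124], [0.992, -0.116, -0.059], [-0.044, 0.13, -0.991]]
contact_force: [2.0, 1.6, -1.2]
width: 0.0109
grip_force: 78.6
d [-0.2151 -0.0574  0.0232] rot [ 0.1287  0.0484 -0.0647] t 9.4333
```

View pics/in.png

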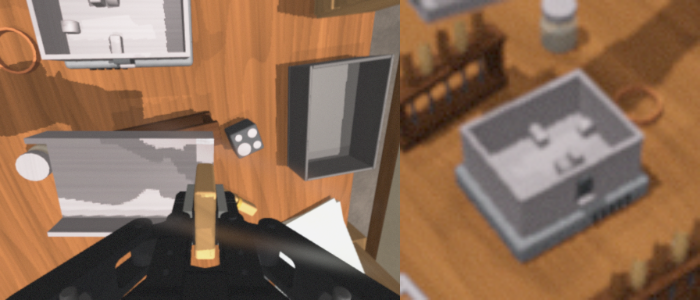

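All four castings show in the hopper: (538,133), (583,128), (575,155) and (563,165) in the right panel. The tray is empty, so it goes back to its spot.

```bash
python3 nudge.py '[[[-0.04, -0.01, 0], [0.045, 0.016, -0.02]], [[-0.04, -0.01, 0], [0.045, 0.016, -0.02]], [[-0.04, -0.01, 0], [0.04, 0.016, -0.02]], [[-0.04, -0.01, 0], [0, 0, 0]], [[-0.03, -0.01, 0], [0, 0, 0]]]'
python3 nudge.py '[[[-0.02, -0.008, 0], [0, 0, 0]], [[0, 0, 0], [0, 0, 0]], [[0, 0, 0], [0, 0, 0]]]'
python3 goal.py 0.5135 -0.3825 0.27 -0.055
```

```text
time_s: 9.95
ee_pos: [0.5267, -0.3624, 0.2914]
orientation: [[0.064, 0.998, -0.001], [0.998, -0.064, -0.001], [-0.001, -0.001, -1.0]]
contact_force: [0.5, -0.4, -1.0]
width: 0.0112
grip_force: 78.6
time_s: 10.2
ee_pos: [0.5178, -0.379, 0.2915]
orientation: [[0.063, 0.998, -0.001], [0.998, -0.063, 0.0], [0.0, -0.001, -1.0]]
contact_force: [0.1, 0.0, -1.4]
width: 0.0111
grip_force: 78.6
d [-0.0038 -0.004   0.0215] rot [-0.0014 -0.0004 -0.0083] t 10.2
```

```bash
python3 nudge.py '[[[-0.004, -0.004, 0.03], [0, 0, 0]], [[0, 0, 0.04], [0, 0, 0]], [[0, 0, 0.04], [0, 0, 0]], [[0, 0, 0.04], [0, 0, 0]], [[0, 0, 0.04], [0, 0, 0]]]'
python3 nudge.py '[[[0, 0, 0.025], [0, 0, 0]], [[0, 0, 0.015], [0, 0, 0]], [[0, 0, 0.007], [0, 0, 0]], [[0, 0, 0], [0, 0, 0]], [[0, 0, 0], [0, 0, 0]]]'; python3 goal.py 0.5135 -0.3825 0.048 -0.055
```

```text
time_s: 10.62
ee_pos: [0.5157, -0.379, 0.101]
orientation: [[0.057, 0.998, 0.001], [0.998, -0.057, 0.001], [0.001, 0.001, -1.0]]
contact_force: [0.0, -0.3, -0.7]
width: 0.0111
grip_force: 78.6
time_s: 11.03
ee_pos: [0.516, -0.3811, 0.0567]
orientation: [[0.059, 0.998, 0.002], [0.998, -0.059, -0.001], [-0.001, 0.002, -1.0]]
contact_force: [0.6, 0.2, -0.4]
width: 0.011
grip_force: 78.5
d [-0.0016 -0.0024  0.0087] rot [ 0.002   0.0006 -0.0041] t 11.0333
```

```bash
python3 nudge.py '[[[0, 0, 0.004], [0, 0, 0]], [[0, 0, 0.003], [0, 0, 0]], [[0, 0, 0], [0, 0, 0]], [[0, 0, 0], [0, 0, 0]]]'
python3 nudge.py '[[[0, 0, 0.001], [0, 0, 0]], [[0, 0, 0.001], [0, 0, 0]], [[0, 0, 0], [0, 0, 0]], [[0, 0, 0], [0, 0, 0]]]'
```

```text
time_s: 11.37
ee_pos: [0.5146, -0.3816, 0.0488]
orientation: [[0.06, 0.998, 0.0], [0.998, -0.06, -0.001], [-0.001, 0.0, -1.0]]
contact_force: [-0.6, 0.0, -0.2]
width: 0.0112
grip_force: 78.5
time_s: 11.7
ee_pos: [0.5146, -0.3815, 0.0487]
orientation: [[0.06, 0.998, -0.0], [0.998, -0.06, -0.001], [-0.002, -0.0, -1.0]]
contact_force: [-4.0, 1.4, 14.0]
width: 0.0112
grip_force: 80.8
```

The tray is on the bench (14 N contact). I'll release it and move across to the lid.

```bash
python3 nudge.py '[[[0, 0, 0], [0, 0, 0]], [[0, 0, 0], [0, 0, 0]], [[0, 0, 0], [0, 0, 0]], [[0, 0, 0], [0, 0, 0]]]' 0.05 40
python3 nudge.py '[[[0, 0, -0.01], [0, 0, 0]], [[0, 0, -0.02], [0, 0, 0]], [[0, 0, -0.03], [0, 0, 0]], [[0, 0, -0.04], [0, 0, 0]], [[0, 0, -0.04], [0, 0, 0]]]'
python3 nudge.py '[[[0, 0, -0.04], [0, 0, 0]], [[0, 0, -0.04], [0, 0, 0]], [[0, 0, -0.04], [0, 0, 0]], [[0.04, 0, 0], [0, 0, 0]], [[0.04, 0, 0], [0, 0, 0]]]'
python3 nudge.py '[[[0.04, 0, 0], [0, 0, 0]], [[0.04, 0, 0], [0, 0, 0]], [[0.04, 0, 0], [0, 0, 0]], [[0.04, 0, 0], [0, 0, 0]], [[0.04, 0, 0], [0, 0, 0]]]'
python3 nudge.py '[[[0.04, 0, 0], [0, 0, 0]], [[0.04, 0, 0], [0, 0, 0]], [[0.04, 0, 0], [0, 0, 0]], [[0.04, 0, 0], [0, 0, 0]], [[0.04, 0, 0], [0, 0, 0]]]'
python3 nudge.py '[[[0.04, 0, 0], [0, 0, 0]], [[0.04, 0, 0], [0, 0, 0]], [[0.04, 0, 0], [0, 0, 0]], [[0.04, 0, 0], [0, 0, 0]], [[0.04, 0, 0], [0, 0, 0]]]'
python3 nudge.py '[[[0.03, 0, 0], [0, 0, 0]], [[0.02, 0, 0], [0, 0, 0]], [[0, 0, 0], [0, 0, 0]], [[0, 0, 0], [0, 0, 0]]]'
python3 -c "
from h import *
w=cap('wrist','w9');s=sensors.read_state();print(s['q'])"
```

```text
time_s: 12.03
ee_pos: [0.5144, -0.3814, 0.0461]
orientation: [[0.06, 0.998, -0.001], [0.998, -0.06, -0.0], [-0.0, -0.001, -1.0]]
contact_force: [-0.2, -1.0, -0.5]
width: 0.0501
grip_force: 0.0
time_s: 12.45
ee_pos: [0.5139, -0.3808, 0.1876]
orientation: [[0.059, 0.998, -0.002], [0.998, -0.059, 0.001], [0.001, -0.002, -1.0]]
contact_force: [0.3, -0.1, -0.6]
width: 0.0502
grip_force: 0.0
time_s: 12.87
ee_pos: [0.5204, -0.3033, 0.3096]
orientation: [[0.066, 0.998, 0.006], [0.998, -0.066, -0.003], [-0.003, 0.006, -1.0]]
contact_force: [0.7, 1.7, -0.5]
width: 0.0499
grip_force: 0.0
time_s: 13.28
ee_pos: [0.5309, -0.0999, 0.3069]
orientation: [[0.06, 0.998, 0.0], [0.998, -0.06, -0.0], [-0.0, 0.0, -1.0]]
contact_force: [0.7, 0.8, -0.9]
width: 0.05
grip_force: 0.0
time_s: 13.7
ee_pos: [0.5429, 0.0998, 0.3069]
orientation: [[0.059, 0.998, -0.0], [0.998, -0.059, -0.0], [-0.0, -0.0, -1.0]]
contact_force: [0.4, -1.2, 0.5]
width: 0.0502
grip_force: 0.0
time_s: 14.12
ee_pos: [0.5548, 0.2994, 0.3068]
orientation: [[0.059, 0.998, -0.0], [0.998, -0.059, -0.0], [-0.0, -0.0, -1.0]]
contact_force: [0.6, 0.4, 0.6]
width: 0.0499
grip_force: 0.0
time_s: 14.45
ee_pos: [0.5573, 0.3488, 0.3064]
orientation: [[0.057, 0.998, -0.001], [0.998, -0.057, 0.0], [0.0, -0.001, -1.0]]
contact_force: [1.1, -1.7, -0.7]
width: 0.0497
grip_force: 0.0
[-0.30146545  0.74091194 -0.65617616  1.37191763  0.46102531  1.18387708
 -1.0634543 ]
```

```bash
python3 nudge.py '[[[0.03, -0.03, 0], [0, 0, 0]], [[0.02, -0.03, 0], [0, 0, 0]], [[0, 0, 0], [0, 0, 0.12]], [[0, 0, 0], [0, 0, 0.12]], [[0, 0, 0], [0, 0, 0]]]'
python3 -c "
from h import *
s=sensors.read_state();print(s['q']);c=cap('scene','c10');w=cap('wrist','w10')"
python3 - <<'E'
from m import *
for n in ['w9','w10']:
    c=load(n); x=proj(c,[.498,.397,.0]); print(n,x)
    k,s,ce=blob(c,(0,0,120),(179,60,255),(0,0,512,300)); print(s,ce)
E
```

```text
time_s: 14.92
ee_pos: [0.5022, 0.3987, 0.3068]
orientation: [[0.299, 0.954, 0.001], [0.954, -0.299, -0.002], [-0.001, 0.001, -1.0]]
contact_force: [-0.1, -0.5, 0.1]
width: 0.0503
grip_force: 0.0
[-0.43792282  0.70273971 -0.59077472  1.42736955  0.40985815  1.13604413
 -1.39620201]
w9 [221.0336 128.1972]
[  155    65   139   121 12881] [221.1171 124.0405]
w10 [260.0076 159.5538]
[  189   100   137   113 11654] [260.3413 155.3749]
```

```bash
cat > lid.py <<'E'
from m import *
def lid(c,roi=(0,0,512,300)):
    k,s,ce=blob(c,(0,0,120),(179,60,255),roi,1); ct,h=rect(k)
    f=np.zeros_like(k); cv2.drawContours(f,[h],-1,1,-1)
    q=cv2.approxPolyN(h,4,ensure_convex=True)[0].astype(float) 
    hsv=cv2.cvtColor(c['img'],cv2.COLOR_BGR2HSV); b=((hsv[...,2]<60)&(cv2.erode(f,np.ones((9,9)))>0)).astype(np.uint8)
    n,l,st,cc=cv2.connectedComponentsWithStats(b); i=1+np.argmax(st[1:,4]); hb=(l==i).astype(np.uint8)
    return q,rect(hb)[1],cc[i]
E
python3 - <<'E'
from lid import *
L={}
for n,roi in [('w9',(0,0,512,300)),('w10',(0,0,512,300)),('c10',(300,250,410,345))]:
    c=load(n); q,h,cc=lid(c,roi); L[n]=(c,q,cc,h)
    r=cv2.minAreaRect(np.array([onz(c,p,.005)[:2] for p in q],np.float32)); print(n,'lid@5',r,'corner mean',np.mean([onz(c,p,.005) for p in q],0))
    print('  handle@45',cv2.minAreaRect(np.array([onz(c,p[0],.045)[:2] for p in h],np.float32)),cc)
def srt(c,q): return sorted([(onz(c,p,.005)[:2],p) for p in q],key=lambda t:np.arctan2(*(t[0]-[.498,.40])))
for a,b in [('w9','w10'),('w9','c10'),('w10','c10')]:
    print(a,b,[np.append(*tri(L[a][0],p[1],L[b][0],r[1])) for p,r in zip(srt(L[a][0],L[a][1]),srt(L[b][0],L[b][1]))],'handle',tri(L[a][0],L[a][2],L[b][0],L[b][2]))
E
```

```text
w9 lid@5 ((0.4991207420825958, 0.39728885889053345), (0.1496143639087677, 0.1905188411474228), 79.72002410888672) corner mean [0.4988 0.3974 0.005 ]
  handle@45 ((0.4985559582710266, 0.3984183073043823), (0.015483705326914787, 0.0861315056681633), 79.35786437988281) [214.0846 129.636 ]
w10 lid@5 ((0.4977295994758606, 0.39829790592193604), (0.15022647380828857, 0.19132760167121887), 79.86109924316406) corner mean [0.4981 0.3982 0.005 ]
  handle@45 ((0.5123723149299622, 0.40386414527893066), (0.0058100842870771885, 0.05618290230631828), 81.00914001464844) [271.9909 157.6909]
c10 lid@5 ((0.500783383846283, 0.39705556631088257), (0.15283894538879395, 0.19264955818653107), 79.70451354980469) corner mean [0.5004 0.3968 0.005 ]
  handle@45 ((0.5093545913696289, 0.40099072456359863), (0.019379153847694397, 0.09455917030572891), 79.9190444946289) [356.3212 294.5939]
w9 w10 [array([ 0.3886,  0.3393, -0.0025,  0.0014]), array([ 0.416 ,  0.489 , -0.0035,  0.0004]), array([ 0.6076,  0.4547, -0.0084,  0.0001]), array([0.5783, 0.3073, 0.0053, 0.0009])] handle (array([0.5142, 0.4111, 0.1275]), np.float64(0.015817379675836508))
w9 c10 [array([0.3915, 0.3396, 0.0027, 0.0025]), array([ 0.4167,  0.4886, -0.0002,  0.0006]), array([0.6064, 0.4539, 0.0037, 0.0002]), array([ 0.5783,  0.3035, -0.003 ,  0.0023])] handle (array([0.4905, 0.3948, 0.0137]), np.float64(0.003630908636735136))
w10 c10 [array([ 0.3869,  0.3372, -0.0051,  0.0017]), array([0.4173, 0.489 , 0.0012, 0.0001]), array([0.6056, 0.4543, 0.0023, 0.0016]), array([ 0.5793,  0.3039, -0.0012,  0.0022])] handle (array([0.5175, 0.4043, 0.0612]), np.float64(0.002405522284050065))
```

```bash
python3 nudge.py '[[[0, 0, 0], [0, 0, -0.12]], [[0, 0, 0], [0, 0, -0.12]], [[0, 0, 0], [0, 0, -0.12]], [[0, 0, 0], [0, 0, -0.12]], [[0, 0, 0], [0, 0, -0.12]]]'
python3 nudge.py '[[[0, 0, 0], [0, 0, -0.12]], [[0, 0, 0], [0, 0, -0.12]], [[0, 0, 0], [0, 0, -0.12]], [[0, 0, 0], [0, 0, -0.12]], [[0, 0, 0], [0, 0, -0.12]]]'
python3 nudge.py '[[[0, 0, 0.02], [0, 0, -0.12]], [[0, 0, 0.02], [0, 0, -0.12]], [[0, 0, 0.02], [0, 0, -0.12]], [[0, 0, 0.02], [0, 0, -0.12]], [[0, 0, 0.02], [0, 0, 0]]]'
python3 nudge.py '[[[0, 0, 0], [0, 0, 0]], [[0, 0, 0], [0, 0, 0]]]'
python3 goal.py 0.4987 0.398 0.038 1.392
python3 - <<'E'
from lid import *
print(sensors.read_state()['q'])
c=cap('wrist','w11')
q,h,cc=lid(c); print('lid@5',cv2.minAreaRect(np.array([onz(c,p,.005)[:2] for p in q],np.float32)),cc)
print('handle@45',cv2.minAreaRect(np.array([onz(c,p[0],.045)[:2] for p in h],np.float32)))
a=load('w9'); A=lid(a)[1]
mid=lambda H:cv2.minAreaRect(H)[0]
print('handle tri',tri(a,mid(A),c,mid(h)))
E
```

```text
time_s: 15.43
ee_pos: [0.5028, 0.3988, 0.3062]
orientation: [[-0.302, 0.953, -0.0], [0.953, 0.302, -0.001], [-0.001, -0.0, -1.0]]
contact_force: [-0.6, 0.2, -0.4]
width: 0.0502
grip_force: 0.0
time_s: 15.85
ee_pos: [0.5029, 0.3988, 0.3062]
orientation: [[-0.787, 0.616, -0.0], [0.616, 0.787, -0.001], [-0.0, -0.001, -1.0]]
contact_force: [-0.6, 0.5, 1.1]
width: 0.0504
grip_force: 0.0
time_s: 16.27
ee_pos: [0.503, 0.3987, 0.205]
orientation: [[-0.983, 0.184, -0.001], [0.184, 0.983, -0.0], [0.001, -0.0, -1.0]]
contact_force: [-0.4, -0.8, -0.3]
width: 0.05
grip_force: 0.0
time_s: 16.43
ee_pos: [0.5024, 0.3987, 0.2055]
orientation: [[-0.982, 0.19, -0.002], [0.19, 0.982, -0.002], [0.001, -0.002, -1.0]]
contact_force: [0.0, -0.0, 0.5]
width: 0.0499
grip_force: 0.0
d [ 0.0032 -0.0011  0.1675] rot [-0.0021 -0.0014 -0.0125] t 16.4333
[-0.2764  0.9203 -0.9555  1.5328  0.8051  1.1217 -0.0316]
lid@5 ((0.4983360171318054, 0.39829200506210327), (0.14994050562381744, 0.18956634402275085), 79.32418060302734) [260.5208 137.6667]
handle@45 ((0.45571157336235046, 0.40574145317077637), (0.005241627339273691, 0.013372243382036686), 1.865928292274475)
handle tri (array([ 0.4726,  0.3945, -0.1059]), np.float64(0.013958511697530466))
```

```bash
python3 - <<'E'
from lid import *
def hnd(c,t):
    q=lid(c)[0]; f=np.zeros(c['img'].shape[:2],np.uint8); cv2.fillConvexPoly(f,q[0].astype(int) if q.ndim>2 else q.astype(int),1)
    v=c['img'].max(2); b=((v<t)&(cv2.erode(f,np.ones((7,7)))>0)).astype(np.uint8); b=cv2.morphologyEx(b,cv2.MORPH_CLOSE,np.ones((7,7)))
    return rect(b)[1]
a,c,d=load('w9'),load('w11'),load('w10')
for t in (70,100):
    H=[hnd(x,t) for x in (a,c,d)]
    print(t,[cv2.minAreaRect(np.array([onz(x,p[0],.045)[:2] for p in h],np.float32)) for x,h in zip((a,c,d),H)])
    m=[cv2.minAreaRect(h)[0] for h in H]
    print(tri(a,m[0],c,m[1]),tri(d,m[2],c,m[1]))
E
```

```text
70 [((0.49905866384506226, 0.39841851592063904), (0.015917908400297165, 0.08720274269580841), 79.66242980957031), ((0.468769371509552, 0.40361011028289795), (0.01311880350112915, 0.031942218542099), 79.29854583740234), ((0.5019630193710327, 0.4007652997970581), (0.01778441108763218, 0.07980305701494217), 79.407958984375)]
(array([ 0.4831,  0.396 , -0.0489]), np.float64(0.008667788934641686)) (array([ 0.4898,  0.3913, -0.0538]), np.float64(0.021800837472314556))
100 [((0.4991154372692108, 0.3978343904018402), (0.017815234139561653, 0.0877542793750763), 78.9172592163086), ((0.4728299379348755, 0.40278545022010803), (0.013231397606432438, 0.040306080132722855), 79.29850769042969), ((0.4989508092403412, 0.4013066589832306), (0.01949232444167137, 0.08661945164203644), 79.30435943603516)]
(array([ 0.4857,  0.396 , -0.0333]), np.float64(0.007825255986763207)) (array([ 0.4897,  0.3933, -0.0343]), np.float64(0.015613117697209336))
```

```bash
python3 - <<'E'
from lid import *
a,d,s=load('w9'),load('w10'),load('c10')
def hnd(c,t,roi=(0,0,512,300)):
    q=lid(c,roi)[0]; f=np.zeros(c['img'].shape[:2],np.uint8); cv2.fillConvexPoly(f,q.reshape(-1,2).astype(int),1)
    b=((c['img'].max(2)<t)&(cv2.erode(f,np.ones((7,7)))>0)).astype(np.uint8); b=cv2.morphologyEx(b,cv2.MORPH_CLOSE,np.ones((7,7)))
    return rect(b)[1][:,0].astype(float)
H=[hnd(a,100),hnd(d,100),hnd(s,100,(300,250,410,345))]
R=[cv2.boxPoints(cv2.minAreaRect(h.astype(np.float32))).mean(0) for h in H]
for i,j in [(0,1),(0,2),(1,2)]: print(tri((a,d,s)[i],R[i],(a,d,s)[j],R[j]))
E
```

```text
(array([0.4971, 0.3976, 0.0291]), np.float64(0.002458459327924068))
(array([0.4948, 0.3959, 0.0204]), np.float64(0.0003898266052597852))
(array([0.4978, 0.3973, 0.0257]), np.float64(0.0008835956334509833))
```

Handle blob height of about 25 mm, posts included, agrees with the stated bar height. I'll descend and grasp.

```bash
python3 nudge.py '[[[0.003, -0.001, 0.04], [0, 0, -0.01]], [[0, 0, 0.04], [0, 0, 0]], [[0, 0, 0.04], [0, 0, 0]], [[0, 0, 0.025], [0, 0, 0]], [[0, 0, 0.012], [0, 0, 0]]]' 0.05 100
python3 nudge.py '[[[0, 0, 0.01], [0, 0, 0]], [[0, 0, 0], [0, 0, 0]], [[0, 0, 0], [0, 0, 0]]]'; python3 goal.py 0.4985 0.398 0.038 1.391
```

```text
time_s: 16.9
ee_pos: [0.4986, 0.3985, 0.0471]
orientation: [[-0.984, 0.18, -0.002], [0.18, 0.984, -0.003], [0.001, -0.003, -1.0]]
contact_force: [-0.3, -0.5, 0.8]
width: 0.0499
grip_force: 0.0
time_s: 17.15
ee_pos: [0.4993, 0.4011, 0.041]
orientation: [[-0.984, 0.18, 0.001], [0.18, 0.984, 0.002], [-0.001, 0.002, -1.0]]
contact_force: [-0.1, 0.5, 0.7]
width: 0.0499
grip_force: 0.0
d [ 0.0002 -0.0032  0.003 ] rot [ 0.0025  0.0007 -0.001 ] t 17.15
```

```bash
python3 nudge.py '[[[0, -0.003, 0.003], [0, 0, 0]], [[0, 0, 0], [0, 0, 0]], [[0, 0, 0], [0, 0, 0]]]'
python3 nudge.py '[[[0, 0, 0], [0, 0, 0]], [[0, 0, 0], [0, 0, 0]], [[0, 0, 0], [0, 0, 0]], [[0, 0, 0], [0, 0, 0]], [[0, 0, 0], [0, 0, 0]]]' 0.0 100
python3 nudge.py '[[[0, 0, -0.005], [0, 0, 0]], [[0, 0, -0.01], [0, 0, 0]], [[0, 0, -0.01], [0, 0, 0]], [[0, 0, 0], [0, 0, 0]], [[0, 0, 0], [0, 0, 0]]]'; python3 -c "
from h import *
print(sensors.read_state()['ft_torque'],sensors.read_state()['q'])"
```

```text
time_s: 17.4
ee_pos: [0.4986, 0.397, 0.0373]
orientation: [[-0.984, 0.18, 0.001], [0.18, 0.984, 0.001], [-0.001, 0.001, -1.0]]
contact_force: [-0.5, -0.4, 0.6]
width: 0.05
grip_force: 0.0
time_s: 17.82
ee_pos: [0.4981, 0.3973, 0.0368]
orientation: [[-0.984, 0.18, -0.0], [0.18, 0.984, 0.001], [0.0, 0.001, -1.0]]
contact_force: [-0.9, -0.9, 4.9]
width: 0.0143
grip_force: 98.0
time_s: 18.23
ee_pos: [0.4983, 0.3974, 0.0621]
orientation: [[-0.984, 0.18, 0.001], [0.18, 0.984, 0.001], [-0.0, 0.001, -1.0]]
contact_force: [0.8, -0.3, -3.7]
width: 0.0143
grip_force: 97.8
[ 0.02023054 -0.02894444  0.01600665] [-0.32233927  1.08911428 -0.83728926  1.62759391  0.99404547  0.90256571
 -0.16704391]
```

```bash
python3 nudge.py '[[[0, 0, -0.02], [0, 0, 0]], [[0, 0, -0.03], [0, 0, 0]], [[0, 0, -0.035], [0, 0, 0]], [[0, 0, -0.035], [0, 0, 0]], [[0, 0, -0.035], [0, 0, 0]]]'
python3 nudge.py '[[[0, 0, -0.025], [0, 0, 0]], [[0, 0, -0.01], [0, 0, 0]], [[0, 0, 0], [0, 0, 0]], [[-0.004, -0.015, 0], [0, 0, 0]], [[-0.008, -0.03, 0], [0, 0, 0]]]'
python3 nudge.py '[[[-0.009, -0.034, 0], [0, 0, 0]], [[-0.009, -0.034, 0], [0, 0, 0]], [[-0.009, -0.034, 0], [0, 0, 0]], [[-0.009, -0.034, 0], [0, 0, 0]], [[-0.009, -0.034, 0], [0, 0, 0]]]'
python3 nudge.py '[[[-0.009, -0.034, 0], [0, 0, 0]], [[-0.009, -0.034, 0], [0, 0, 0]], [[-0.009, -0.034, 0], [0, 0, 0]], [[-0.009, -0.034, 0], [0, 0, 0]], [[-0.008, -0.03, 0], [0, 0, 0]]]'
python3 nudge.py '[[[-0.005, -0.019, 0], [0, 0, 0]], [[0, 0, 0], [0, 0, -0.04]], [[0, 0, 0], [0, 0, -0.04]], [[0, 0, 0], [0, 0, 0]], [[0, 0, 0], [0, 0, 0]]]'
python3 goal.py 0.5313 -0.0147 0.162 1.471
```

```text
time_s: 18.65
ee_pos: [0.4976, 0.3964, 0.2171]
orientation: [[-0.984, 0.179, -0.002], [0.179, 0.984, -0.001], [0.001, -0.001, -1.0]]
contact_force: [0.8, 0.4, -3.7]
width: 0.0142
grip_force: 98.0
time_s: 19.07
ee_pos: [0.4994, 0.3534, 0.2494]
orientation: [[-0.985, 0.174, -0.003], [0.174, 0.985, 0.003], [0.004, 0.002, -1.0]]
contact_force: [0.7, 0.0, -3.2]
width: 0.0144
grip_force: 98.2
time_s: 19.48
ee_pos: [0.5144, 0.1723, 0.2485]
orientation: [[-0.984, 0.179, -0.005], [0.179, 0.984, -0.002], [0.004, -0.003, -1.0]]
contact_force: [0.4, 0.1, -2.8]
width: 0.0138
grip_force: 98.2
time_s: 19.9
ee_pos: [0.5276, 0.0004, 0.2485]
orientation: [[-0.983, 0.181, -0.005], [0.181, 0.983, -0.002], [0.005, -0.003, -1.0]]
contact_force: [0.4, 0.3, -2.8]
width: 0.014
grip_force: 98.2
time_s: 20.32
ee_pos: [0.5295, -0.016, 0.2494]
orientation: [[-0.995, 0.101, -0.004], [0.101, 0.995, -0.0], [0.004, -0.0, -1.0]]
contact_force: [0.3, 0.9, -3.5]
width: 0.0142
grip_force: 98.3
d [-0.002   0.0015  0.0874] rot [-0.0004 -0.0038 -0.0017] t 20.3167
```

```bash
python3 nudge.py '[[[-0.001, 0.0005, 0.02], [0, -0.002, 0]], [[-0.001, 0.001, 0.025], [0, -0.002, 0]], [[0, 0, 0.02], [0, 0, 0]], [[0, 0, 0.01], [0, 0, 0]], [[0, 0, 0], [0, 0, 0]]]'
python3 nudge.py '[[[0, 0, 0], [0, 0, 0]], [[0, 0, 0], [0, 0, 0]]]'
python3 goal.py 0.5313 -0.0147 0.162 1.471
python3 - <<'E'
from h import *
a=cap('scene','c12');b=cap('side','s12')
x=cv2.resize(a['img'][145:255,200:310],(400,400),interpolation=cv2.INTER_CUBIC);y=cv2.resize(b['img'][135:255,215:335],(400,400),interpolation=cv2.INTER_CUBIC)
cv2.imwrite('pics/fin.png',np.hstack([x,y]))
E
```

```text
time_s: 20.73
ee_pos: [0.531, -0.0147, 0.1736]
orientation: [[-0.995, 0.1, -0.002], [0.1, 0.995, -0.001], [0.002, -0.002, -1.0]]
contact_force: [0.3, -0.1, -3.9]
width: 0.0141
grip_force: 98.1
time_s: 20.9
ee_pos: [0.5335, -0.0136, 0.1772]
orientation: [[-0.995, 0.1, 0.005], [0.1, 0.995, 0.0], [-0.005, 0.001, -1.0]]
contact_force: [-0.2, -0.1, -2.8]
width: 0.0143
grip_force: 98.1
d [ 0.0022 -0.0013  0.0151] rot [ 0.0008  0.0051 -0.0007] t 20.9
```

```bash
python3 nudge.py '[[[0, 0, 0.006], [0, 0, 0]], [[0, 0, 0.006], [0, 0, 0]], [[0, 0, 0], [0, 0, 0]], [[0, 0, 0], [0, 0, 0]], [[0, 0, 0], [0, 0, 0]]]'
python3 nudge.py '[[[0, 0, 0], [0, 0, 0]], [[0, 0, 0], [0, 0, 0]], [[0, 0, 0], [0, 0, 0]], [[0, 0, 0], [0, 0, 0]], [[0, 0, 0], [0, 0, 0]]]'
python3 - <<'E'
from m import *
P=[];O=[]
for i in range(6):
    s=sensors.read_state();P.append(s['ee_pos']);O.append(s['orientation']); b=cap('side','s13')
print(np.array(P),np.mean(O,0)); a=cap('scene','c13'); cap('wrist','w13')
x=cv2.resize(a['img'][145:255,200:310],(400,400),interpolation=cv2.INTER_CUBIC);y=cv2.resize(b['img'][135:255,215:335],(400,400),interpolation=cv2.INTER_CUBIC)
cv2.imwrite('pics/fin.png',np.hstack([x,y]))
E
```

```text
time_s: 21.42
ee_pos: [0.5328, -0.0143, 0.1642]
orientation: [[-0.995, 0.1, 0.003], [0.1, 0.995, -0.0], [-0.003, 0.0, -1.0]]
contact_force: [1.0, 0.3, -3.1]
width: 0.0143
grip_force: 98.2
time_s: 21.83
ee_pos: [0.5329, -0.0143, 0.1643]
orientation: [[-0.995, 0.101, 0.004], [0.101, 0.995, -0.0], [-0.004, -0.0, -1.0]]
contact_force: [0.4, -0.0, -2.9]
width: 0.0141
grip_force: 98.2
[[ 0.5329 -0.0143  0.1643]
 [ 0.5329 -0.0143  0.1642]
 [ 0.5328 -0.0143  0.1642]
 [ 0.5329 -0.0143  0.1642]
 [ 0.5328 -0.0143  0.1642]
 [ 0.5329 -0.0143  0.1642]] [[-0.9949  0.1005  0.0035]
 [ 0.1005  0.9949 -0.0005]
 [-0.0035 -0.0001 -1.    ]]
```

View pics/fin.png

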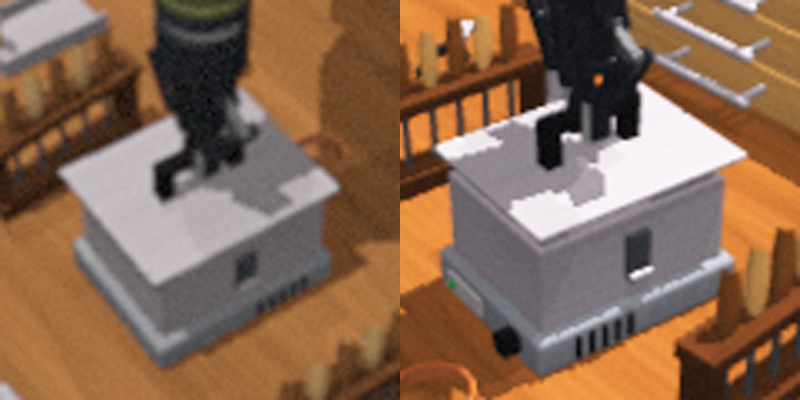

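The scene crop shows lid corners at (60,172), (152,284) and (340,187). The side crop shows them at (435,150), (540,240) and (747,155). The lid sits clear above the rim. I'll check centring with the same two cameras.

```bash
python3 - <<'E'
from m import *
S=load('c13');D=load('s13')
s=lambda p:(200+p[0]/3.636-.5,145+p[1]/3.636-.5); d=lambda p:(215+p[0]/3.333-.5,135+p[1]/3.333-.5)
A=tri(S,s((340,187)),D,d((35,150)))   # x- y+
C=tri(S,s((60,172)),D,d((347,155)))   # x+ y-
print(A,C,'centre',(A[0]+C[0])/2)
pS=onz(S,s((152,284)),.142); pD=onz(D,d((140,240)),.142)
SA,SC=onz(S,s((340,187)),.142),onz(S,s((60,172)),.142); DA,DC=onz(D,d((35,150)),.142),onz(D,d((347,155)),.142)
an=lambda v:np.arctan2(v[1],v[0])
print('scene x edge yaw',an(pS-SA),'y edge',an(pS-SC)-np.pi/2,'c',(SA+SC)/2,'side x yaw',an(DC-pD),'y',an(DA-pD)-np.pi/2,'c',(DA+DC)/2)
# hopper edges, same cameras before
S0=load('scene0');D0=load('side0')
US=[onz(S0,(210+p[0]/4.444-.5,165+p[1]/4.444-.5),.11) for p in [(352,155),(147,262),(57,140),(248,48)]]
UD=[onz(D0,(220+p[0]/4-.5,160+p[1]/4-.5),.11) for p in [(40,112),(252,33),(370,118),(150,200)]]
for U in (US,UD): print('hopper c',np.mean(U,0),'yaw x',an(U[1]-U[0]),an(U[2]-U[3]),'y',an(U[0]-U[3])-np.pi/2,an(U[1]-U[2])-np.pi/2)
E
```

```text
(array([0.4476, 0.0679, 0.1298]), np.float64(0.002149921428946618)) (array([ 0.6219, -0.0976,  0.1312]), np.float64(0.0007125685850313371)) centre [ 0.5348 -0.0149  0.1305]
scene x edge yaw -0.11218016860089813 y edge -0.10433172607175845 c [ 0.5411 -0.007   0.142 ] side x yaw -0.0984101497770008 y -0.09206619126802229 c [ 0.5233 -0.029   0.142 ]
hopper c [ 0.5321 -0.0144  0.11  ] yaw x -0.10832455181729272 -0.10682059847903407 y -0.10133706283215571 -0.1524232716585554
hopper c [ 0.5311 -0.0162  0.11  ] yaw x -0.0974198918946599 -0.1490948441710428 y -0.05629002685107265 -0.11390760596687088
```

```bash
python3 nudge.py '[[[0.002, 0, 0.0015], [0, 0.0035, 0]], [[0, 0, 0], [0, 0, 0]], [[0, 0, 0], [0, 0, 0]], [[0, 0, 0], [0, 0, 0]], [[0, 0, 0], [0, 0, 0]]]'; python3 nudge.py '[[[0, 0, 0], [0, 0, 0]], [[0, 0, 0], [0, 0, 0]], [[0, 0, 0], [0, 0, 0]], [[0, 0, 0], [0, 0, 0]], [[0, 0, 0], [0, 0, 0]]]';python3 goal.py 0.5313 -0.0147 0.162 1.471
```

```text
time_s: 22.65
ee_pos: [0.5309, -0.0141, 0.1627]
orientation: [[-0.995, 0.1, 0.0], [0.1, 0.995, -0.0], [-0.0, -0.0, -1.0]]
contact_force: [0.3, 0.4, -3.6]
width: 0.0141
grip_force: 98.2
time_s: 23.07
ee_pos: [0.5309, -0.0141, 0.1627]
orientation: [[-0.995, 0.1, -0.0], [0.1, 0.995, -0.0], [-0.0, -0.0, -1.0]]
contact_force: [-0.4, -0.4, -3.3]
width: 0.0144
grip_force: 98.2
d [-0.0005 -0.0006  0.0007] rot [-0.0001  0.     -0.0008] t 23.0667
```

```bash
python3 -c "
from bench import robot, imaging, sensors
print(robot.hand_in())"
```

```text
the job is handed in; nothing more can be done
None
```

The job is handed in at about 23 s: all four castings are in the hopper, the empty tray is back down at its spot and let go, and I'm still holding the lid level, centred and squared up, about 15–16 mm above the rim.

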